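Show the label end of a specimen slide to the label reader

TASK

A small white pot with a black cap is standing on the specimen slide: move it over to stand upright on the lens-tissue pack lying just to the left of the slide. Then pick up the slide and find its label end, the frosted end with a small square notch in one corner (both ends are frosted); keeping its upper face up and the slide level, hold the label end well inside the open mouth of the label reader, pointing straight in, without resting the slide on the reader or knocking it. Finish while still holding the slide there, and leave the other things on the bench where they stand.

Things in the scene. Friction and masses are not known exactly. Their poses are not given: they have to be found in the camera images.
- slide_center (a point): Centre (half-way up) of the loose specimen slide: a flat teal-tinted see-through resin bar 90 x 38 x 10 mm (x, y, z), 45 g, lying flat on the bench, right face up, with a round green leaf in the middle and a pale grey frosted band about 24 mm long at each end. x runs along the slide towards the label end, z is up. Grip it across its 38 mm width (y) near its centre, after the pot is off it.
- slide_label_end (a point): Middle of the slide's label end face, 45 mm along +x from slide_center. The label end is the one with a square notch, 12 x 12 mm, cut right through its corner on the +y side. Same axes as the slide.
- slide_plain_end (a point): Middle of the slide's other end face, 45 mm along -x from slide_center; frosted too, but with both corners whole. Same axes as the slide.
- pot_center (a point): Centre (half-way up) of the loose upright round pot, 33 mm across and 49 mm high, 60 g, white below with a black cap (cap fixed shut). It stands on the middle part of the slide at the start, so its foot is then 10 mm above the bench. z is up.
- lens_pack: Flat grey-white pack of lens tissue, 66 (x) x 104 (y) x 8 mm, fixed on the bench; origin at the centre of its underside, so its top is 8 mm above that.
- reader: Label reader fixed on the bench: a grey hood 80 (x) x 100 (y) x 62 mm on a black base, with one open mouth in its -x face. Origin on its underside, 30 mm behind (+x from) the mouth face; x points into the mouth, z up. The bay behind the mouth is 64 mm wide (y), 38 mm high (from 12 to 50 mm above the bench) and 45 mm deep, closed on the other sides.
- reader_mouth (a point): Centre of the reader's mouth opening, in the plane of the front face, 31 mm above the bench; x points straight into the bay, z up.
- petri_1: Bystander: loose round petri dish, greenish, 61 mm across, 15 mm high; origin under its centre.
- specimen_jar: Bystander: loose jar with white lid, 56 mm across, 72 mm high; origin under its centre.
- lab_timer: Bystander: loose white timer with three keys, 55 x 66 x 34 mm; origin under its centre.

How it is judged (in metres and radians):
On the way, in this order (a step that is already met when the one before it is completed fails the run):
1. the pot stands upright on the lens-tissue pack, let go (x of pot_center in the frame of lens_pack between -0.021 and 0.021 m and y of pot_center in the frame of lens_pack between -0.04 and 0.04 m and z of pot_center in the frame of lens_pack between 0.025 and 0.04 m and angle between pot_center's own z axis and vertical below 0.15 rad and contact force between the fingers and pot below 0.1 N and linear speed of pot below 0.02 m/s), for 0.2 s.
2. the slide has been lifted off the bench (height (world z) of slide_center above 0.02 m), for 0.2 s.
At the end, for the whole second after the job is handed in: Pot upright and let go on the pack (centre within 21 mm in x, 40 mm in y). Slide gripped (>1 N), still, off the reader; label end 10-43 mm inside the mouth, within 12.5 mm of its centre sideways and in height, plain end 40 mm or more outside, pointing in within 0.26 rad, level face up within 0.2 (all of step 1 and x of slide_label_end in the frame of reader_mouth between 0.01 and 0.043 m and y of slide_label_end in the frame of reader_mouth between -0.0125 and 0.0125 m and z of slide_label_end in the frame of reader_mouth between -0.0125 and 0.0125 m and x of slide_plain_end in the frame of reader_mouth below -0.04 m and angle between the x axis of slide and the x axis of reader, either way round below 0.26 rad and angle between slide's own z axis and vertical below 0.2 rad and contact force between slide and reader below 0.2 N and contact force between the fingers and slide above 1 N and linear speed of slide below 0.03 m/s); the arm keeps its last pose, push and grip.
It fails at once if the petri dish, jar or timer is moved by more than 30 mm (distance of any of petri_1, specimen_jar, lab_timer from where it was at the start of the episode above 0.03 m).
It fails at once if the reader is knocked with the slide (over 10 N), the arm or fingers (over 15 N) (contact force between slide and reader above 10 N or contact force between any of the arm, the fingers and reader above 15 N).
It also fails if it takes over 58 s, if anything falls off the work surface, if the arm or the gripper's body presses on something with over 40 N, if the wrist force passes 120 N, or if a joint passes its speed limit or range.

ROBOT

A 6-joint arm with a two-finger parallel gripper is mounted at the origin on a cart in front of the work surface, level with it; the furniture and walls round the work are solid. World frame = base frame: x ahead of the robot, y to its left, z up, the work surface at z = 0. Lengths are in mm, angles in rad, forces in N, time in s.
With the tool pointing down it reaches from about 275 to 750 mm from the base axis. Payload 10.2 kg.
Tool frame: the origin (TCP) lies midway between the tips of the shut fingers; the grasp point (between the pads) lies 19 mm behind it; z points along the fingers, y is the line along which they close (so a half turn about z gives the same grasp; the last joint's range is limited). The gripper opens to 85 mm and grips with 20 to 120 N. Pads are 22 mm wide; open, the fingers measure 114 mm over their backs; the gripper's body (76 mm by 85 mm) begins 54 mm behind the grasp point. The pads swing forward as they close: fully open they stand 13 mm farther back than shut.
Start: joints at [-1.487, 0.313, 1.498, -0, 1.331, -0.223], TCP at [158.542, -500.495, 231.294] pointing down, gripper open.
Joint ranges: [-2.94, 2.94], [-0.97, 2.17], [0.19, 2.56], [-1.23, 4.37], [0.02, 3.11], [-2.88, 2.88]. Speed limits (rad/s): [2.39, 2.39, 3.01, 3.14, 3.14, 3.14].

INTERFACE

Orientations are given as a unit quaternion [w, x, y, z].
In Python, from rig import sense, capture, finish_job, find_in, place_of gives the robot as it stands. The module is installed in compiled form; this text tells all that it offers.
- The arm moves only by the shell command python3 -m jog 'ROWS' [FORCE]. ROWS is JSON, a list of rows, each an object of numbers: "tx", "ty", "tz": the shift along the tool's x, y, z in mm; "ax", "ay", "az": the turn, a rotation vector about the tool's x, y, z in rad; "jaw": the closure, from -1 (fully open) to 1 (shut), so that 0 is half open. In form: [{"tx": .., "ty": .., "tz": .., "ax": .., "ay": .., "az": .., "jaw": ..}, ...]. A call has 1 to 5 rows; each row shifts and turns the commanded pose from where the row before left it, along the tool's axes as they then stand; what a row does not reach is not made up. A row lasts 1/8 s, in which the tool goes at most 62.5 mm and 10.7 degrees, less where a joint would pass 70% of its speed; a pose out of reach is approached as far as the arm can. A call with a gripper value outside its range is refused whole. The fingers move at their own pace and stop on an object; FORCE is the grip in N (left out, the last holds). Time passes only in rows, so rows that do not move let the fingers close. It gives the time, the measured TCP pose, the force, the opening and the grip force at its end, in the units of the state.
- sense(): the state, without advancing time (a new reading comes with each control period).
- capture(name): name is "side" or "top" or "wrist"; returns a dict with "color" (480x640x3 uint8, red, green, blue), "depth" (480x640 float32, mm along the optical axis (not along the pixel's ray), 0 where there is no reading), "fx", "fy", "cx", "cy" (pixels), "camera_from_world" (4x4, takes a point from world to camera coordinates); the wrist camera has in their place "mount" (4x4, takes a point from camera to tool coordinates, whose origin is the TCP and whose axes are the flange's). Camera axes: x right, y up, looking along -z (the intrinsics and any distortion apply to the point x, -y, -z); pixel columns grow to the right and rows downward; lengths in mm; the calibration is good to about 2 mm. A picture is of the moment at which its call begins: read the wrist's pose just before it.
- finish_job(): hands the job in; it is judged then, once.
Trained networks look in the newest picture that a camera, given by its name, has taken for a name from the list of things; names that differ only in an ending like _2 or _b are one class to them, and where a whole thing is asked for, a point or a joint stands for the part that bears it (a point fixed in the world has none). Each returns a list of dicts, best first, with "conf" (0 to 1); they miss things now and then, are a little off and sometimes report something else, mostly with a low value. They report only what shows in the picture. A call takes as long as a camera call.
- find_in(query, camera): "centre" ([column, row] in pixels, amid what is visible of it).
- place_of(query, camera): "centre" ([column, row] in pixels: a listed point, or the origin of a listed thing).
The state is a dict: "time_s": time; "joints": joint angles; "dq": joint speeds; "tau": joint torques, N m; "eef_pos": TCP position; "ee_rot": TCP orientation; "force": force on the tool from outside, world axes, zero at the start; "wrist_torque": the same for the moment, N m; "grip_width": opening from 0.0 (shut) to 1.0 (fully open); "grip_force": force on a finger pad.
Only numpy, scipy, OpenCV 4.12 (cv2) and the standard library are available. Lean on these libraries where they do the work, as an engineer would, in place of code of your own. Each camera call takes 0.05 s, during which the arm holds its last target. There are 200 camera calls.

## Working session

There is one attempt and no reset: what is moved stays moved. The work goes in short steps, Python scripts to look and compute and a shell command to move; the robot and the scene stay as the last step left them, time stands still between calls to the robot, and variables do not carry over. Pictures are saved under pics/ and viewed, at most 13 in all, crops included, and the job is handed in when it is done.

```bash
mkdir -p pics
cat > h.py <<'E'
import numpy as np, cv2
from rig import sense, capture, find_in, place_of
from scipy.spatial.transform import Rotation as R
def rot(s): 
    q=s["ee_rot"]; return R.from_quat([q[1],q[2],q[3],q[0]])
def cam(name):
    s=sense(); c=capture(name)
    if name=="wrist":
        T=np.eye(4); T[:3,:3]=rot(s).as_matrix(); T[:3,3]=s["eef_pos"]; c["W"]=T@np.array(c["mount"])
    else: c["W"]=np.linalg.inv(np.array(c["camera_from_world"]))
    return c
def ray(c,p):
    d=c["W"][:3,:3]@np.array([(p[0]-c["cx"])/c["fx"],-(p[1]-c["cy"])/c["fy"],-1]); return c["W"][:3,3],d
def at_z(c,p,z):
    o,d=ray(c,p); return o+d*(z-o[2])/d[2]
def at_d(c,p):
    o,d=ray(c,p); u,v=int(round(p[0])),int(round(p[1])); return o+d*c["depth"][v,u]
def save(c,n): cv2.imwrite("pics/"+n,c["color"][:,:,::-1])
E
python3 - <<'E'
from h import *
np.set_printoptions(precision=1,suppress=True)
s=sense(); print(s["time_s"],s["eef_pos"],s["ee_rot"])
Z=dict(slide_center=5,slide_label_end=5,slide_plain_end=5,pot_center=34.5,lens_pack=0,reader=0,reader_mouth=31,petri_1=0,specimen_jar=0,lab_timer=0)
for n in("top","side"):
    c=cam(n); save(c,n+".png"); print(n,c["W"][:3,3], [k for k in c])
    for q,z in Z.items():
        for r in place_of(q,n)[:2]: print(q,round(r["conf"],2),np.array(r["centre"]),at_z(c,r["centre"],z))
print(sense()["time_s"])
E
```

```text
0.0 [ 158.5 -500.2  230.7] [-0.   1.   0.2  0. ]
top [ 407.2  -18.  1183.1] ['color', 'depth', 'fx', 'fy', 'cx', 'cy', 'camera_from_world', 'W']
slide_center 0.7 [333.3 281.8] [521.  -16.7   5. ]
slide_label_end 0.72 [339.7 259.7] [564.7 -29.4   5. ]
slide_label_end 0.56 [472.5 235.7] [ 612.1 -292.3    5. ]
slide_plain_end 0.96 [319.8 300.6] [484.2   9.8   5. ]
slide_plain_end 0.65 [482.5 247.8] [ 587.8 -310.9    5. ]
pot_center 0.67 [331.  275.9] [529.5 -12.3  34.5]
pot_center 0.57 [471.7 236.6] [ 605.2 -283.8   34.5]
lens_pack 0.97 [176.4 311. ] [464.3 292.    0. ]
reader 0.95 [475.1 238.5] [ 607.3 -298.4    0. ]
reader_mouth 0.7 [482.7 249.4] [ 580.7 -304.7   31. ]
petri_1 0.69 [180.6 195.6] [697.4 293.1   0. ]
specimen_jar 0.75 [248.5 166.2] [758.5 156.    0. ]
specimen_jar 0.59 [179.9 198.3] [691.8 294.3   0. ]
lab_timer 0.94 [310.6 198.8] [689.6  28.8   0. ]
lab_timer 0.3 [481.3 248.8] [ 586.6 -309.7    0. ]
side [  502.3 -1063.9   645. ] ['color', 'depth', 'fx', 'fy', 'cx', 'cy', 'camera_from_world', 'W']
slide_label_end 0.66 [292.9 277.4] [561.6 -32.9   5. ]
slide_plain_end 0.82 [257.4 270. ] [487.8   7.1   5. ]
pot_center 0.72 [275.8 258.7] [528.4  -0.6  34.5]
lens_pack 0.71 [248.3 211.8] [470.4 316.    0. ]
reader 0.69 [330.5 356.2] [ 607.  -290.8    0. ]
reader_mouth 0.94 [314.2 344.9] [ 578.5 -295.3   31. ]
petri_1 0.5 [331.1 210.3] [687.4 296.2  -0. ]
specimen_jar 0.72 [365.1 233.2] [751.8 155.7   0. ]
lab_timer 0.87 [351.6 261.7] [696.6  24.3   0. ]
1.1
```

View pics/top.png

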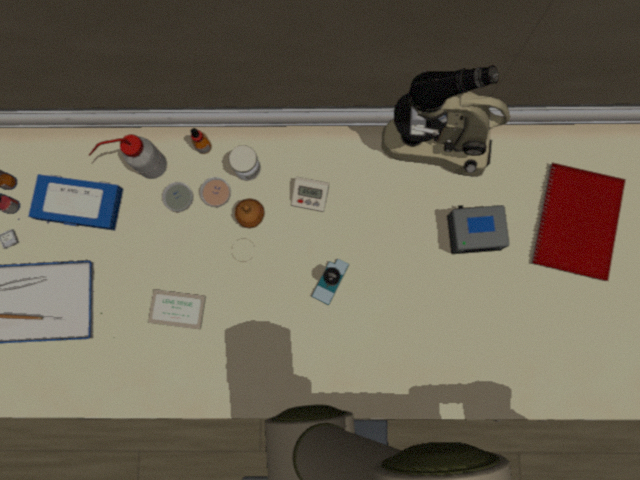

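View pics/side.png

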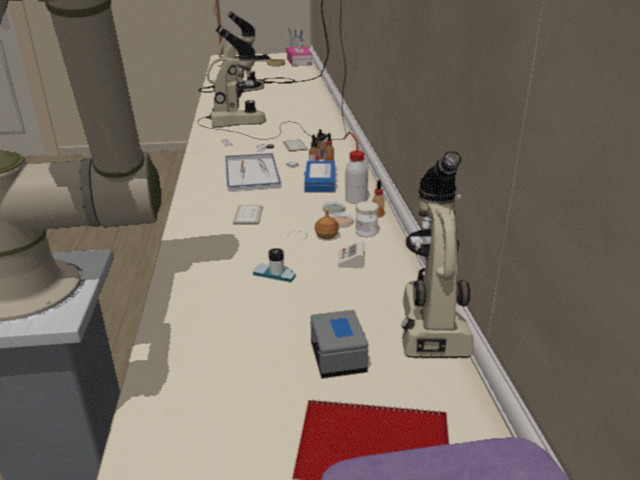

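The top view shows the slide around (330,282), with its notched end up and to the right, near (340,260), and the pot at (331,276). The pack is at (177,309). The reader is at (480,230), and its mouth faces the robot. The side view agrees: mouth on the reader's left face at (314,345). Next I'll refine these using depth.

```bash
cat >> h.py <<'E'
def cloud(c):
    v,u=np.mgrid[0:480,0:640]; d=c["depth"]
    P=np.stack([(u-c["cx"])/c["fx"]*d,-(v-c["cy"])/c["fy"]*d,-d],-1)
    return P@c["W"][:3,:3].T+c["W"][:3,3]
def blob(P,ctr,r,z0,z1):
    m=(np.hypot(P[...,0]-ctr[0],P[...,1]-ctr[1])<r)&(P[...,2]>z0)&(P[...,2]<z1)
    return P[m]
E
python3 - <<'E'
from h import *
np.set_printoptions(precision=1,suppress=True)
c=cam("top"); P=cloud(c)
for n,ctr,r,z0,z1 in(("pot",(526,-10),60,45,80),("slide",(524,-10),70,5,16),("pack",(465,293),75,4,20),("reader",(610,-298),80,50,80),("bench",(400,100),50,-20,20)):
    b=blob(P,ctr,r,z0,z1)
    if len(b): print(n,len(b),b.mean(0),np.median(b[:,2]),cv2.minAreaRect(b[:,:2].astype(np.float32)))
print(sense()["eef_pos"],rot(sense()).as_matrix())
E
```

```text
pot 250 [527.9 -13.7  57.7] 57.68264121389757 ((527.974365234375, -13.443470001220703), (31.872800827026367, 32.03929138183594), 45.038265228271484)
slide 586 [518.9  -9.    9.3] 9.271507390124384 ((539.9537353515625, 6.997062683105469), (85.7309799194336, 102.30950164794922), 64.96989440917969)
pack 1642 [468.4 289.3   7.3] 7.17067416371151 ((467.2037658691406, 293.15777587890625), (140.46820068359375, 126.6924057006836), 28.391443252563477)
reader 2236 [ 618.4 -294.8   61.2] 61.312610329287395 ((619.5558471679688, -295.962890625), (80.5931167602539, 101.01622772216797), 4.266581058502197)
bench 2098 [399.7 100.   -1.1] -1.128428795711784 ((399.9678955078125, 99.97682189941406), (97.83819580078125, 99.5248794555664), 0.0006666938425041735)
[ 158.5 -500.5  231.3] [[ 1.   0.3  0. ]
 [ 0.3 -1.  -0. ]
 [ 0.   0.  -1. ]]
```

```bash
cat >> h.py <<'E'
def plan(pos,yaw_deg,n,down=True):
    s=sense(); r=rot(s); x=r.as_matrix()[:,0]; p=np.array(s["eef_pos"])
    y=np.radians(yaw_deg); t=R.from_matrix(np.array([[np.cos(y),np.sin(y),0],[np.sin(y),-np.cos(y),0],[0,0,-1]]))
    rv=(r.inv()*t).as_rotvec()
    print("t",s["time_s"],"pos",np.round(p,1),"yaw",round(np.degrees(np.arctan2(x[1],x[0])),2),"grip",s["grip_width"],s["grip_force"],"q",np.round(s["joints"],2))
    d=(np.array(pos)-p)/n
    for i in range(n):
        ri=r*R.from_rotvec(rv*i/n); print(np.round(ri.inv().apply(d),1),np.round(rv/n,3))
E
python3 -c "
from h import *
plan((528,-13.5,150),-26,10)"
```

```text
t 1.15 pos [ 158.5 -500.5  231.3] yaw 17.58 grip 1.0012206289111922 0.0 q [-1.49  0.31  1.5   0.    1.33 -0.22]
[ 49.9 -35.3   8.1] [ 0.    -0.     0.076]
[ 47.1 -39.    8.1] [ 0.    -0.     0.076]
[ 44.  -42.4   8.1] [ 0.    -0.     0.076]
[ 40.7 -45.6   8.1] [ 0.    -0.     0.076]
[ 37.1 -48.6   8.1] [ 0.    -0.     0.076]
[ 33.3 -51.3   8.1] [ 0.    -0.     0.076]
[ 29.3 -53.7   8.1] [ 0.    -0.     0.076]
[ 25.1 -55.7   8.1] [ 0.    -0.     0.076]
[ 20.8 -57.5   8.1] [ 0.    -0.     0.076]
[ 16.4 -58.9   8.1] [ 0.    -0.     0.076]
```

```bash
python3 -m jog '[{"tx":50,"ty":-35,"tz":8,"az":0.076},{"tx":47,"ty":-39,"tz":8,"az":0.076},{"tx":44,"ty":-42,"tz":8,"az":0.076},{"tx":41,"ty":-46,"tz":8,"az":0.076},{"tx":37,"ty":-49,"tz":8,"az":0.076}]' 40
python3 -m jog '[{"tx":33,"ty":-51,"tz":8,"az":0.076},{"tx":29,"ty":-54,"tz":8,"az":0.076},{"tx":25,"ty":-56,"tz":8,"az":0.076},{"tx":10,"ty":-40,"tz":0,"az":0.076},{"jaw":-1}]'
python3 - <<'E'
from h import *
np.set_printoptions(precision=1,suppress=True)
c=cam("wrist"); save(c,"w1.png"); P=cloud(c)
b=blob(P,(528,-13.5),60,50,80)
if len(b): print(len(b),b.mean(0),cv2.minEnclosingCircle(b[:,:2].astype(np.float32)),cv2.minAreaRect(b[:,:2].astype(np.float32)))
for q,z in(("slide_label_end",5),("slide_plain_end",5),("pot_center",34.5)):
    for r in place_of(q,"wrist")[:1]: print(q,r["conf"],r["centre"],at_z(c,r["centre"],z))
plan((528,-13.5,110),-26,3)
E
```

```text
t 1.35 pos [ 158.5 -500.5  231.3] yaw 17.58 grip 0.9977455596920015 0.0 q [-1.5  0.3  1.5  0.   1.3 -0.2]
[ 166.4 -117.6   40.4] [-0.  -0.   0.3]
[ 131.6 -155.5   40.4] [-0.  -0.   0.3]
[  88.4 -183.6   40.4] [-0.  -0.   0.3]schema error: expected keys tx, ty, tz, ax, ay, az, jaw
schema error: expected keys tx, ty, tz, ax, ay, az, jaw
```

View pics/w1.png

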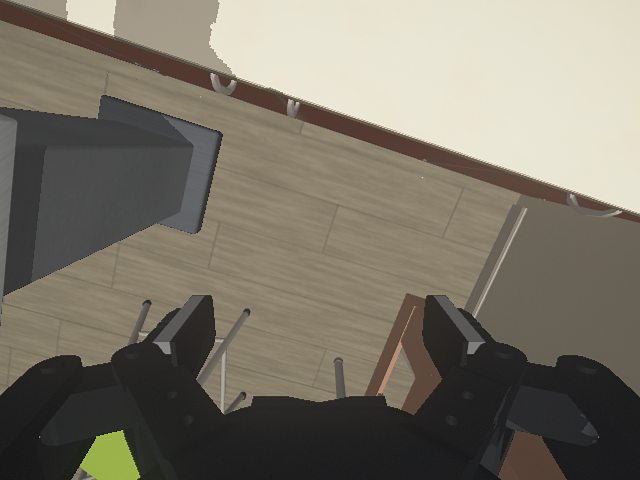

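The jog calls were refused because every row needs all seven keys, so the arm hasn't moved. The picture only shows the floor and the bench edge. I'll resend with complete rows.

```bash
python3 -m jog '[{"tx":50,"ty":-35,"tz":8,"ax":0,"ay":0,"az":0.076,"jaw":-1},{"tx":47,"ty":-39,"tz":8,"ax":0,"ay":0,"az":0.076,"jaw":-1},{"tx":44,"ty":-42,"tz":8,"ax":0,"ay":0,"az":0.076,"jaw":-1},{"tx":41,"ty":-46,"tz":8,"ax":0,"ay":0,"az":0.076,"jaw":-1},{"tx":37,"ty":-49,"tz":8,"ax":0,"ay":0,"az":0.076,"jaw":-1}]' 40
python3 -m jog '[{"tx":33,"ty":-51,"tz":8,"ax":0,"ay":0,"az":0.076,"jaw":-1},{"tx":29,"ty":-54,"tz":8,"ax":0,"ay":0,"az":0.076,"jaw":-1},{"tx":10,"ty":-56,"tz":0,"ax":0,"ay":0,"az":0.076,"jaw":-1},{"tx":0,"ty":-40,"tz":0,"ax":0,"ay":0,"az":0.076,"jaw":-1},{"tx":0,"ty":0,"tz":0,"ax":0,"ay":0,"az":0,"jaw":-1}]'
python3 - <<'E'
from h import *
np.set_printoptions(precision=1,suppress=True)
c=cam("wrist"); save(c,"w2.png"); P=cloud(c)
b=blob(P,(528,-13.5),60,50,80)
if len(b): print(len(b),b.mean(0),cv2.minAreaRect(b[:,:2].astype(np.float32)))
for q,z in(("slide_label_end",5),("slide_plain_end",5),("pot_center",34.5)):
    for r in place_of(q,"wrist")[:1]: print(q,r["conf"],r["centre"],at_z(c,r["centre"],z))
plan((528,-13.5,110),-26,3)
E
```

```text
time_s: 1.98
eef_pos: [344.5, -255.2, 191.3]
ee_rot: [0.0, 0.999, -0.038, 0.0]
force: [0.8, -0.8, -0.1]
grip_width: 0.998
grip_force: 0.0
time_s: 2.6
eef_pos: [451.4, -66.7, 175.3]
ee_rot: [-0.0, 0.983, -0.186, 0.0]
force: [-0.8, -0.4, 0.1]
grip_width: 1.001
grip_force: 0.0
1736 [527.4 -12.5  59.7] ((527.3820190429688, -11.545286178588867), (32.813350677490234, 32.90218734741211), 47.47826385498047)
slide_label_end 0.6 [230.1, 110.7] [567.6 -31.1   5. ]
slide_plain_end 0.73 [231.9, 219.6] [481.9   7.6   5. ]
pot_center 0.65 [220.1, 166.8] [527.3 -11.2  34.5]
t 2.8 pos [450.9 -69.7 175.3] yaw -21.66 grip 0.9990504463299437 0.0 q [-0.4  0.2  1.8 -0.   1.1  1.5]
[ 17.  -26.9  21.8] [ 0. -0.  0.]
[ 16.3 -27.3  21.8] [ 0. -0.  0.]
[ 15.6 -27.7  21.8] [ 0. -0.  0.]
```

View pics/w2.png

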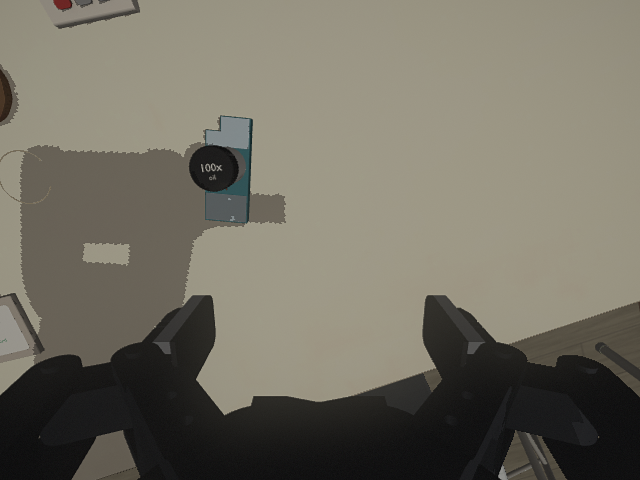

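The label end is at the top (230,111), with its notch in the upper-left corner at (212,125), which matches the network. The pot cap is at (214,168). I'll go to the pot and grip it.

```bash
python3 -m jog '[{"tx":16,"ty":-27,"tz":20,"ax":0,"ay":0,"az":0.015,"jaw":-1},{"tx":16,"ty":-28,"tz":20,"ax":0,"ay":0,"az":0.015,"jaw":-1},{"tx":16,"ty":-28,"tz":20,"ax":0,"ay":0,"az":0.015,"jaw":-1},{"tx":0,"ty":0,"tz":0,"ax":0,"ay":0,"az":0,"jaw":-1},{"tx":0,"ty":0,"tz":0,"ax":0,"ay":0,"az":0,"jaw":-1}]'
python3 -c "
from h import *
plan((527.5,-12,21),-24.3,2)"
```

```text
time_s: 3.42
eef_pos: [526.9, -11.4, 115.6]
ee_rot: [0.0, 0.978, -0.21, 0.0]
force: [-0.5, -0.1, 0.1]
grip_width: 1.001
grip_force: 0.0
t 3.425 pos [526.9 -11.4 115.6] yaw -24.24 grip 1.0009633088837848 0.0 q [-0.24  0.44  1.64 -0.    1.06  1.75]
[ 0.4  0.1 47.3] [ 0.    -0.     0.001]
[ 0.4  0.1 47.3] [ 0.    -0.     0.001]
```

```bash
python3 -m jog '[{"tx":0,"ty":0,"tz":45,"ax":0,"ay":0,"az":0,"jaw":-1},{"tx":0,"ty":0,"tz":35,"ax":0,"ay":0,"az":0,"jaw":-1},{"tx":0,"ty":0,"tz":14,"ax":0,"ay":0,"az":0,"jaw":-1},{"tx":0,"ty":0,"tz":0,"ax":0,"ay":0,"az":0,"jaw":0.2},{"tx":0,"ty":0,"tz":0,"ax":0,"ay":0,"az":0,"jaw":1}]' 40
python3 -m jog '[{"tx":0,"ty":0,"tz":0,"ax":0,"ay":0,"az":0,"jaw":1},{"tx":0,"ty":0,"tz":0,"ax":0,"ay":0,"az":0,"jaw":1},{"tx":0,"ty":0,"tz":0,"ax":0,"ay":0,"az":0,"jaw":1},{"tx":0,"ty":0,"tz":0,"ax":0,"ay":0,"az":0,"jaw":1}]'
```

```text
time_s: 4.05
eef_pos: [528.0, -10.8, 22.8]
ee_rot: [0.0, 0.978, -0.21, 0.001]
force: [0.2, -0.1, 0.5]
grip_width: 0.604
grip_force: 0.0
time_s: 4.55
eef_pos: [527.8, -10.8, 22.5]
ee_rot: [0.0, 0.978, -0.209, 0.001]
force: [-1.4, -1.5, 6.6]
grip_width: 0.372
grip_force: 39.1
```

```bash
python3 -m jog '[{"tx":0,"ty":0,"tz":-15,"ax":0,"ay":0,"az":0,"jaw":1},{"tx":0,"ty":0,"tz":-35,"ax":0,"ay":0,"az":0,"jaw":1},{"tx":0,"ty":0,"tz":-30,"ax":0,"ay":0,"az":0,"jaw":1},{"tx":0,"ty":0,"tz":0,"ax":0,"ay":0,"az":0,"jaw":1}]'
python3 - <<'E'
from h import *
np.set_printoptions(precision=1,suppress=True)
plan((466,292,70),-24.3,6)
c=cam("wrist"); save(c,"w3.png"); 
for q,z in(("slide_label_end",5),("slide_plain_end",5),("slide_center",5)):
    for r in place_of(q,"wrist")[:1]: print(q,r["conf"],r["centre"],at_z(c,r["centre"],z))
E
```

```text
time_s: 5.05
eef_pos: [528.3, -10.5, 104.0]
ee_rot: [0.0, 0.978, -0.209, 0.003]
force: [-0.2, 0.4, -1.4]
grip_width: 0.372
grip_force: 39.8
t 5.05 pos [528.3 -10.5 104. ] yaw -24.18 grip 0.37221122354678265 39.75841557934473 q [-0.2  0.5  1.6  0.   1.   1.8]
[-30.2 -41.7   5.6] [-0. -0.  0.]
[-30.2 -41.7   5.6] [-0. -0.  0.]
[-30.2 -41.7   5.6] [-0. -0.  0.]
[-30.2 -41.7   5.6] [-0. -0.  0.]
[-30.2 -41.7   5.6] [-0. -0.  0.]
[-30.2 -41.7   5.7] [-0. -0.  0.]
slide_label_end 0.91 [321.6, 185.0] [565.1 -28.3   5. ]
slide_plain_end 0.55 [320.7, 315.9] [474.7  12.8   5. ]
slide_center 0.95 [319.5, 252.9] [521.   -6.9   5. ]
```

```bash
python3 -m jog '[{"tx":-20,"ty":-28,"tz":0,"ax":0,"ay":0,"az":0,"jaw":1},{"tx":-30,"ty":-42,"tz":0,"ax":0,"ay":0,"az":0,"jaw":1},{"tx":-30,"ty":-42,"tz":0,"ax":0,"ay":0,"az":0,"jaw":1},{"tx":-30,"ty":-42,"tz":10,"ax":0,"ay":0,"az":0,"jaw":1},{"tx":-30,"ty":-42,"tz":10,"ax":0,"ay":0,"az":0,"jaw":1}]'
python3 -m jog '[{"tx":-25,"ty":-34,"tz":0,"ax":0,"ay":0,"az":0,"jaw":1},{"tx":-16,"ty":-20,"tz":0,"ax":0,"ay":0,"az":0,"jaw":1},{"tx":0,"ty":0,"tz":0,"ax":0,"ay":0,"az":0,"jaw":1},{"tx":0,"ty":0,"tz":0,"ax":0,"ay":0,"az":0,"jaw":1}]'
python3 - <<'E'
from h import *
np.set_printoptions(precision=1,suppress=True)
c=cam("top"); save(c,"t3.png"); cv2.imwrite("pics/t3c.png",cv2.resize(c["color"][240:360,100:260,::-1],None,fx=4,fy=4))
c=cam("wrist"); 
for r in place_of("lens_pack","wrist")[:1]: print(r["conf"],r["centre"],at_z(c,r["centre"],0))
plan((466,292,22),-24.3,2)
E
```

```text
time_s: 5.88
eef_pos: [478.8, 227.2, 80.2]
ee_rot: [0.0, 0.978, -0.21, -0.001]
force: [0.3, 0.2, -0.8]
grip_width: 0.374
grip_force: 39.8
time_s: 6.38
eef_pos: [464.4, 291.1, 80.7]
ee_rot: [0.0, 0.978, -0.21, -0.0]
force: [0.2, -0.3, -0.3]
grip_width: 0.376
grip_force: 39.8
0.97 [317.2, 250.0] [464.4 293.    0. ]
t 6.525 pos [464.8 291.   81.1] yaw -24.26 grip 0.36950276151847194 39.8215520427766 q [ 0.3  0.5  1.6 -0.   1.   2.3]
[ 0.4 -0.7 29.6] [0. 0. 0.]
[ 0.4 -0.7 29.6] [0. 0. 0.]
```

View pics/t3c.png

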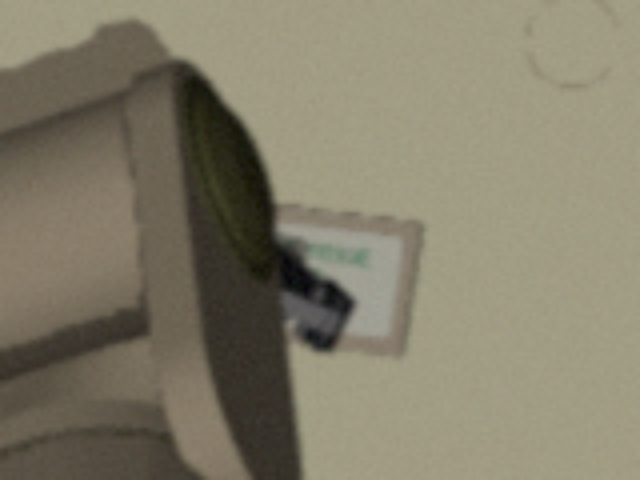

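The crop shows the gripper over the pack, and the wrist view puts the pack's centre at (464,293), right under the TCP. I'll lower the pot.

```bash
python3 -m jog '[{"tx":0,"ty":-1,"tz":35,"ax":0,"ay":0,"az":0,"jaw":1},{"tx":0,"ty":0,"tz":17,"ax":0,"ay":0,"az":0,"jaw":1},{"tx":0,"ty":0,"tz":7,"ax":0,"ay":0,"az":0,"jaw":1},{"tx":0,"ty":0,"tz":0,"ax":0,"ay":0,"az":0,"jaw":1},{"tx":0,"ty":0,"tz":0,"ax":0,"ay":0,"az":0,"jaw":1}]'
```

```text
time_s: 7.15
eef_pos: [465.4, 292.9, 23.1]
ee_rot: [-0.0, 0.978, -0.21, 0.001]
force: [-0.3, -0.5, -0.5]
grip_width: 0.372
grip_force: 39.8
```

```bash
python3 -m jog '[{"tx":0,"ty":0,"tz":2,"ax":0,"ay":0,"az":0,"jaw":1},{"tx":0,"ty":0,"tz":0,"ax":0,"ay":0,"az":0,"jaw":1},{"tx":0,"ty":0,"tz":0,"ax":0,"ay":0,"az":0,"jaw":0},{"tx":0,"ty":0,"tz":0,"ax":0,"ay":0,"az":0,"jaw":-1},{"tx":0,"ty":0,"tz":0,"ax":0,"ay":0,"az":0,"jaw":-1}]'
python3 -m jog '[{"tx":0,"ty":0,"tz":0,"ax":0,"ay":0,"az":0,"jaw":-1},{"tx":0,"ty":0,"tz":0,"ax":0,"ay":0,"az":0,"jaw":-1},{"tx":0,"ty":0,"tz":-20,"ax":0,"ay":0,"az":0,"jaw":-1},{"tx":0,"ty":0,"tz":-40,"ax":0,"ay":0,"az":0,"jaw":-1},{"tx":0,"ty":0,"tz":-35,"ax":0,"ay":0,"az":0,"jaw":-1}]'
python3 -c "
from h import *
plan((524,-10.5,120),-24.3,6)"
```

```text
time_s: 7.78
eef_pos: [464.9, 292.8, 20.3]
ee_rot: [-0.0, 0.978, -0.21, 0.0]
force: [-0.2, 0.3, -0.1]
grip_width: 0.904
grip_force: 0.0
time_s: 8.4
eef_pos: [464.9, 292.7, 116.6]
ee_rot: [-0.0, 0.978, -0.21, 0.0]
force: [0.5, -0.3, -0.2]
grip_width: 1.0
grip_force: 0.0
t 8.4 pos [464.9 292.7 116.6] yaw -24.19 grip 1.0004737620423862 0.0 q [0.35 0.48 1.57 0.   1.09 2.34]
[29.7 42.1 -0.6] [-0. -0.  0.]
[29.7 42.1 -0.6] [-0. -0.  0.]
[29.7 42.  -0.6] [-0. -0.  0.]
[29.7 42.  -0.6] [-0. -0.  0.]
[29.7 42.  -0.6] [-0. -0.  0.]
[29.8 42.  -0.6] [-0. -0.  0.]
```

```bash
python3 -m jog '[{"tx":20,"ty":28,"tz":0,"ax":0,"ay":0,"az":0,"jaw":-1},{"tx":34,"ty":48,"tz":0,"ax":0,"ay":0,"az":0,"jaw":-1},{"tx":34,"ty":48,"tz":0,"ax":0,"ay":0,"az":0,"jaw":-1},{"tx":34,"ty":48,"tz":0,"ax":0,"ay":0,"az":0,"jaw":-1},{"tx":34,"ty":48,"tz":0,"ax":0,"ay":0,"az":0,"jaw":-1}]'
python3 -m jog '[{"tx":22,"ty":32,"tz":0,"ax":0,"ay":0,"az":0,"jaw":-1},{"tx":0,"ty":0,"tz":0,"ax":0,"ay":0,"az":0,"jaw":-1},{"tx":0,"ty":0,"tz":0,"ax":0,"ay":0,"az":0,"jaw":-1}]'
python3 - <<'E'
from h import *
np.set_printoptions(precision=1,suppress=True)
c=cam("wrist"); save(c,"w4.png"); P=cloud(c)
print("bench z",np.median(blob(P,(524,-10),90,-10,4)[:,2]))
b=blob(P,(524,-10.5),60,5,16); print(len(b),np.median(b[:,2]),cv2.minAreaRect(b[:,:2].astype(np.float32)))
for q,z in(("slide_label_end",5),("slide_plain_end",5),("slide_center",5)):
    for r in place_of(q,"wrist")[:1]: print(q,r["conf"],r["centre"],at_z(c,r["centre"],z))
t=cam("top"); b=blob(cloud(t),(465,292),70,45,80); print("pot",len(b),b.mean(0))
plan((522,-10,13),-24.3,2)
E
```

```text
time_s: 9.02
eef_pos: [517.2, 26.2, 115.5]
ee_rot: [-0.0, 0.978, -0.21, 0.0]
force: [0.6, -0.1, -0.0]
grip_width: 1.0
grip_force: 0.0
time_s: 9.4
eef_pos: [523.8, -9.4, 115.2]
ee_rot: [-0.0, 0.978, -0.209, -0.0]
force: [-0.6, 0.3, -0.0]
grip_width: 0.999
grip_force: 0.0
bench z 1.2162449860561253
5822 11.45321739233124 ((523.6390991210938, -8.367908477783203), (38.10551071166992, 90.41236877441406), 63.25569152832031)
slide_label_end 0.76 [319.5, 176.2] [565.3 -27.8   5. ]
slide_plain_end 0.59 [320.3, 296.7] [479.5   9.9   5. ]
slide_center 0.9 [321.0, 242.6] [519.7  -8.6   5. ]
pot 264 [465.5 288.5  55.4]
t 9.65 pos [523.9  -9.2 115.4] yaw -24.11 grip 0.9973209745658167 0.0 q [-0.2  0.4  1.6  0.   1.1  1.8]
[-0.7  0.7 51.2] [-0. -0.  0.]
[-0.7  0.7 51.2] [-0. -0.  0.]
```

View pics/w4.png

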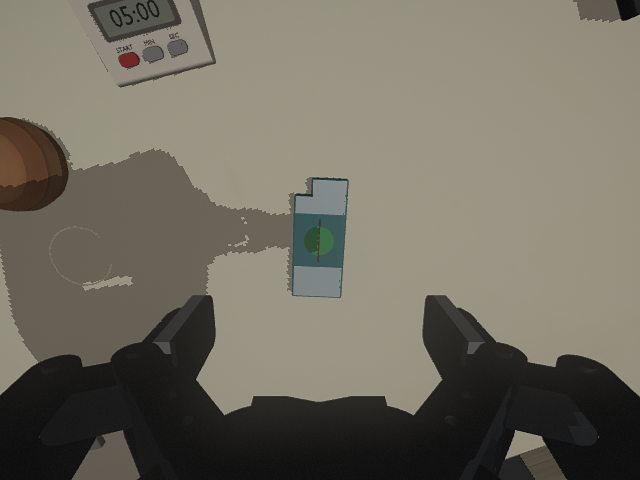

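The label end is at the top (320,178) with its notch in the upper-left, right where it started, and the pot is standing on the pack. I'll descend and half-close, then measure fingertip height from the wrist depth.

```bash
python3 -m jog '[{"tx":0,"ty":-1,"tz":45,"ax":0,"ay":0,"az":0.045,"jaw":-0.05},{"tx":0,"ty":0,"tz":35,"ax":0,"ay":0,"az":0,"jaw":-0.1},{"tx":0,"ty":0,"tz":13,"ax":0,"ay":0,"az":0,"jaw":-0.1},{"tx":0,"ty":0,"tz":0,"ax":0,"ay":0,"az":0,"jaw":-0.1},{"tx":0,"ty":0,"tz":0,"ax":0,"ay":0,"az":0,"jaw":-0.1}]' 40
python3 - <<'E'
from h import *
np.set_printoptions(precision=1,suppress=True)
c=cam("wrist"); save(c,"w5.png"); P=cloud(c); s=sense()
T=(P-np.array(s["eef_pos"]))@rot(s).as_matrix()   # tool coords
m=(c["depth"]>0)&(np.abs(T[...,0])<14)&(np.abs(T[...,1])>15)&(np.abs(T[...,1])<50)&(T[...,2]<15)
for sg in(-1,1):
    q=T[m&(np.sign(T[...,1])==sg)]
    h,e=np.histogram(q[:,2],bins=np.arange(-40,16,3)); print(sg,h,q[:,2].max() if len(q) else 0)
    f=q[q[:,2]<3]; print(np.percentile(f,[0,2,50,98,100],axis=0) if len(f) else 0)
plan((523.6,-8.4,0),-26.7,1)
E
```

```text
time_s: 10.28
eef_pos: [525.2, -9.2, 23.6]
ee_rot: [0.0, 0.973, -0.231, 0.001]
force: [-0.0, -0.9, -0.8]
grip_width: 0.547
grip_force: 0.0
-1 [195 190 217 211 187 200 172 162 145 132  89  45   6   0   0   0   2 463] 14.08713997086479
[[-13.3 -50.  -97. ]
 [-11.3 -49.9 -95.4]
 [  6.9 -41.6 -58.8]
 [ 12.5 -24.5 -12. ]
 [ 13.9 -15.   -3.2]]
1 [181 193 230 208 195 185 171 155 156 126  93  47   1   0   0   0   4 393] 14.665029856303676
[[-13.5  20.7 -97.2]
 [-11.   22.3 -95.4]
 [  6.7  44.8 -63.1]
 [ 12.6  49.8 -14.1]
 [ 14.   50.   -3.9]]
t 10.325 pos [525.2  -9.3  23.6] yaw -26.76 grip 0.5503003385073354 0.0 q [-0.2  0.6  1.7  0.   0.8  1.8]
[-1.9 -0.1 23.6] [-0. -0. -0.]
```

View pics/w5.png

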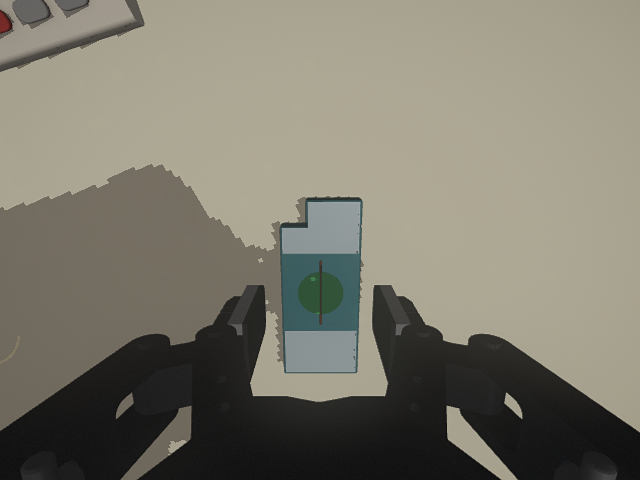

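The slide lies centred between the fingers, from (280,200) to (360,372), and the tips are about 4–5 mm behind the TCP. I'll descend to about z = -2 mm and close.

```bash
python3 -m jog '[{"tx":-1,"ty":0,"tz":14,"ax":0,"ay":0,"az":0,"jaw":-0.1},{"tx":-1,"ty":0,"tz":9,"ax":0,"ay":0,"az":0,"jaw":-0.1},{"tx":0,"ty":0,"tz":2,"ax":0,"ay":0,"az":0,"jaw":-0.1},{"tx":0,"ty":0,"tz":0,"ax":0,"ay":0,"az":0,"jaw":-0.1},{"tx":0,"ty":0,"tz":0,"ax":0,"ay":0,"az":0,"jaw":-0.1}]' 40
python3 -m jog '[{"tx":0,"ty":0,"tz":0,"ax":0,"ay":0,"az":0,"jaw":0.3},{"tx":0,"ty":0,"tz":0,"ax":0,"ay":0,"az":0,"jaw":0.3},{"tx":0,"ty":0,"tz":0,"ax":0,"ay":0,"az":0,"jaw":0.6},{"tx":0,"ty":0,"tz":0,"ax":0,"ay":0,"az":0,"jaw":1},{"tx":0,"ty":0,"tz":0,"ax":0,"ay":0,"az":0,"jaw":1}]'
```

```text
time_s: 10.95
eef_pos: [522.1, -8.1, -2.5]
ee_rot: [0.0, 0.973, -0.231, -0.001]
force: [-5.2, 1.0, 11.6]
grip_width: 0.551
grip_force: 5.3
time_s: 11.58
eef_pos: [523.6, -8.3, -1.1]
ee_rot: [-0.0, 0.973, -0.231, 0.001]
force: [-4.1, 1.4, 21.0]
grip_width: 0.435
grip_force: 52.8
```

```bash
python3 -m jog '[{"tx":0,"ty":0,"tz":-6,"ax":0,"ay":0,"az":0,"jaw":1},{"tx":0,"ty":0,"tz":-20,"ax":0,"ay":0,"az":0,"jaw":1},{"tx":0,"ty":0,"tz":-30,"ax":0,"ay":0,"az":0,"jaw":1},{"tx":0,"ty":0,"tz":0,"ax":0,"ay":0,"az":0,"jaw":1},{"tx":0,"ty":0,"tz":0,"ax":0,"ay":0,"az":0,"jaw":1}]'
python3 - <<'E'
from h import *
np.set_printoptions(precision=2,suppress=True)
c=cam("wrist"); save(c,"w6.png"); P=cloud(c); s=sense()
T=(P-np.array(s["eef_pos"]))@rot(s).as_matrix()
m=(c["depth"]>0)&(np.abs(T[...,0])<60)&(np.abs(T[...,1])<17)&(T[...,2]<10)&(T[...,2]>-25)
q=T[m]; A=np.c_[q[:,:2],np.ones(len(q))]; k=np.linalg.lstsq(A,q[:,2],rcond=None)[0]
print("top plane z=ax+by+c",k,len(q),"x range",np.percentile(q[:,0],[0.2,99.8]))
for n in("slide_label_end","slide_plain_end"):
    for r in place_of(n,"wrist")[:1]:
        w=at_z(c,r["centre"],s["eef_pos"][2]+5); print(n,r["conf"],w,(w-np.array(s["eef_pos"]))@rot(s).as_matrix())
print(s["grip_force"],s["grip_width"])
plan((546,-303,110),4.3,6)
E
```

```text
time_s: 12.2
eef_pos: [522.0, -8.2, 52.3]
ee_rot: [0.0, 0.973, -0.231, -0.001]
force: [-0.1, 0.6, -0.9]
grip_width: 0.428
grip_force: 40.8
top plane z=ax+by+c [  0.01  -0.   -12.65] 15688 x range [-42.18  45.58]
slide_label_end 0.78 [563.23 -28.15  57.1 ] [45.88 -0.72 -5.1 ]
slide_plain_end 0.94 [479.19  13.4   57.1 ] [-47.86   0.03  -4.9 ]
40.84617018699646 0.43141575237676966
t 12.35 pos [522.1  -8.2  52.3] yaw -26.77 grip 0.4330921340979426 40.8458286523819 q [-0.24  0.52  1.71 -0.    0.91  1.8 ]
[25.7 42.1 -9.7] [-0.    0.   -0.09]
[21.8 44.2 -9.6] [-0.    0.   -0.09]
[17.7 46.  -9.6] [-0.    0.   -0.09]
[13.5 47.4 -9.6] [-0.    0.   -0.09]
[ 9.1 48.4 -9.6] [-0.    0.   -0.09]
[ 4.7 49.1 -9.6] [-0.    0.   -0.09]
```

View pics/w6.png

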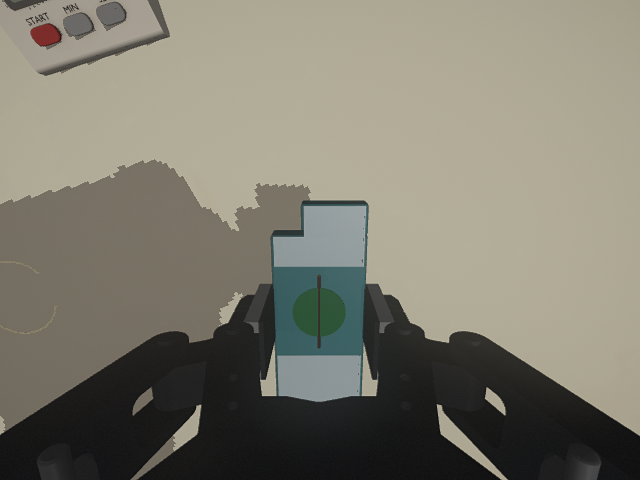

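The slide is level and gripped across its middle, notched label end forward at (335,203). Next is a standoff in front of the mouth.

```bash
python3 -c "
from h import *
plan((484,-306,52),4.3,6); print(np.round(capture('wrist')['mount'],2))"
```

```text
t 12.35 pos [522.1  -8.2  52.3] yaw -26.77 grip 0.4330921340979426 40.8458286523819 q [-0.24  0.52  1.71 -0.    0.91  1.8 ]
[16.7 47.2  0. ] [-0.    0.   -0.09]
[12.4 48.5  0. ] [-0.    0.   -0.09]
[ 7.9 49.4  0. ] [-0.    0.   -0.09]
[ 3.5 49.9  0. ] [-0.    0.   -0.09]
[-1.1 50.   0. ] [-0.    0.   -0.09]
[-5.6 49.7  0. ] [-0.    0.   -0.09]
[[  -0.      0.96    0.26   66.59]
 [   1.      0.     -0.     -1.17]
 [  -0.      0.26   -0.96 -143.92]
 [   0.      0.      0.      1.  ]]
```

```bash
python3 -m jog '[{"tx":11,"ty":30,"tz":0,"ax":0,"ay":0,"az":-0.06,"jaw":1},{"tx":12,"ty":47,"tz":0,"ax":0,"ay":0,"az":-0.09,"jaw":1},{"tx":9,"ty":49,"tz":0,"ax":0,"ay":0,"az":-0.09,"jaw":1},{"tx":4,"ty":50,"tz":0,"ax":0,"ay":0,"az":-0.09,"jaw":1},{"tx":0,"ty":50,"tz":0,"ax":0,"ay":0,"az":-0.09,"jaw":1}]'
python3 -m jog '[{"tx":-5,"ty":45,"tz":0,"ax":0,"ay":0,"az":-0.09,"jaw":1},{"tx":-3,"ty":22,"tz":0,"ax":0,"ay":0,"az":-0.03,"jaw":1},{"tx":0,"ty":0,"tz":0,"ax":0,"ay":0,"az":0,"jaw":1},{"tx":0,"ty":0,"tz":0,"ax":0,"ay":0,"az":0,"jaw":1}]'
python3 - <<'E'
from h import *
np.set_printoptions(precision=1,suppress=True)
c=cam("wrist"); save(c,"w7.png"); P=cloud(c)
b=blob(P,(619,-296),80,52,80); print(len(b),np.median(b[:,2]),cv2.minAreaRect(b[:,:2].astype(np.float32)),b.min(0),b.max(0))
for r in place_of("reader_mouth","wrist")[:1]: print(r["conf"],r["centre"],at_z(c,r["centre"],31))
for r in place_of("slide_label_end","wrist")[:1]: print("label",r["conf"],at_z(c,r["centre"],58))
t=cam("top"); b=blob(cloud(t),(619,-296),80,50,80); print(len(b),cv2.minAreaRect(b[:,:2].astype(np.float32)))
plan((487,-306,25),4.3,1)
E
```

```text
time_s: 13.02
eef_pos: [489.8, -237.9, 52.8]
ee_rot: [-0.0, 1.0, -0.022, -0.0]
force: [0.9, 1.2, -0.9]
grip_width: 0.429
grip_force: 40.8
time_s: 13.52
eef_pos: [481.1, -302.3, 52.8]
ee_rot: [-0.0, 0.999, 0.036, -0.0]
force: [-0.3, 0.3, -0.8]
grip_width: 0.432
grip_force: 40.8
16867 63.00280759324224 ((586.75341796875, -296.0259094238281), (18.178998947143555, 100.54293823242188), 3.5186004638671875) [ 575.1 -346.1   52. ] [ 598.8 -245.3   65.7]
0.73 [325.1, 73.6] [ 578.3 -297.    31. ]
label 0.6 [ 525.1 -297.7   58. ]
2220 ((619.4644165039062, -295.7913818359375), (80.44465637207031, 101.47197723388672), 4.732254505157471)
t 13.725 pos [ 481.4 -302.5   53.3] yaw 4.22 grip 0.43202151522359644 40.82976222038269 q [-0.8  0.6  1.6  0.   1.   0.7]
[ 5.3  3.9 28.3] [-0.  0. -0.]
```

View pics/w7.png

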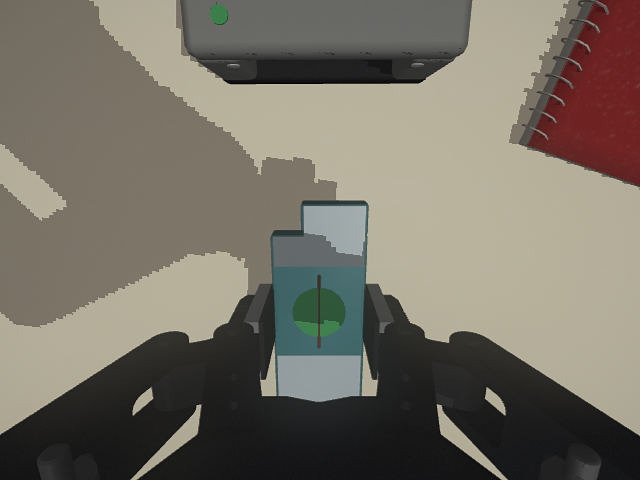

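The mouth (the dark band between (230,65) and (420,82)) is straight ahead of the slide, and the measured centre is (579,-298), yaw about 4.2°. I'll lower the slide, then insert it.

```bash
python3 -m jog '[{"tx":0,"ty":2,"tz":18,"ax":0,"ay":0,"az":0,"jaw":1},{"tx":0,"ty":1,"tz":10,"ax":0,"ay":0,"az":0,"jaw":1},{"tx":10,"ty":0,"tz":0,"ax":0,"ay":0,"az":0,"jaw":1},{"tx":10,"ty":0,"tz":0,"ax":0,"ay":0,"az":0,"jaw":1},{"tx":0,"ty":0,"tz":0,"ax":0,"ay":0,"az":0,"jaw":1}]'
python3 - <<'E'
from h import *
np.set_printoptions(precision=1,suppress=True)
plan((555.6,-299.7,24.7),4.2,5)
c=cam("side"); save(c,"s7.png"); cv2.imwrite("pics/s7c.png",cv2.resize(c["color"][290:390,230:380,::-1],None,fx=5,fy=5))
E
```

```text
time_s: 14.35
eef_pos: [502.4, -304.8, 25.6]
ee_rot: [0.0, 0.999, 0.037, 0.0]
force: [0.5, 0.2, -0.8]
grip_width: 0.431
grip_force: 40.8
t 14.35 pos [ 502.4 -304.8   25.6] yaw 4.22 grip 0.4312551931108085 40.82994103431702 q [-0.7  0.7  1.5  0.   0.9  0.8]
[10.7 -0.2  0.2] [ 0. -0.  0.]
[10.7 -0.2  0.2] [ 0. -0.  0.]
[10.7 -0.2  0.2] [ 0. -0.  0.]
[10.7 -0.2  0.2] [ 0. -0.  0.]
[10.7 -0.2  0.2] [ 0. -0.  0.]
```

View pics/s7c.png

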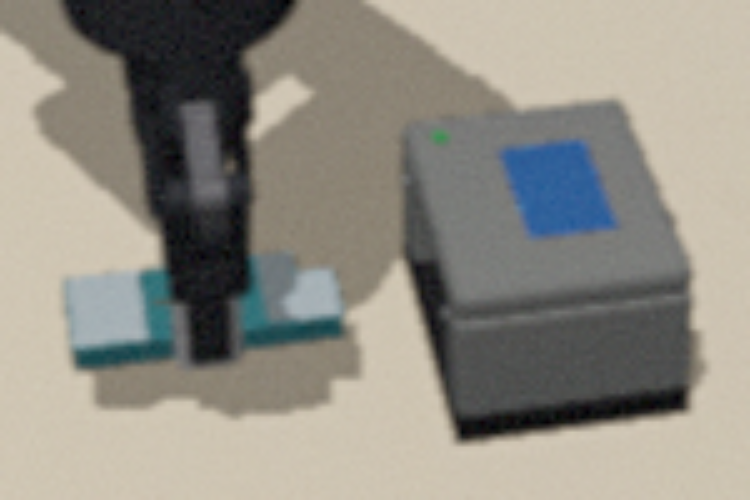

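The crop shows the level slide at about (200,315), pointing at the reader's mouth, off the bench and clear of the reader. Inserting now.

```bash
python3 -m jog '[{"tx":11,"ty":0,"tz":0,"ax":0,"ay":0,"az":0,"jaw":1},{"tx":11,"ty":0,"tz":0.5,"ax":0,"ay":0,"az":0,"jaw":1},{"tx":11,"ty":-0.5,"tz":0.5,"ax":0,"ay":0,"az":0,"jaw":1},{"tx":8,"ty":-0.5,"tz":0,"ax":0,"ay":0,"az":0,"jaw":1},{"tx":0,"ty":0,"tz":0,"ax":0,"ay":0,"az":0,"jaw":1}]'
python3 -m jog '[{"tx":8,"ty":0,"tz":0,"ax":0,"ay":0,"az":0,"jaw":1},{"tx":5,"ty":0,"tz":0,"ax":0,"ay":0,"az":0,"jaw":1},{"tx":0,"ty":0,"tz":0,"ax":0,"ay":0,"az":0,"jaw":1},{"tx":0,"ty":0,"tz":0,"ax":0,"ay":0,"az":0,"jaw":1},{"tx":0,"ty":0,"tz":0,"ax":0,"ay":0,"az":0,"jaw":1}]'
python3 - <<'E'
from h import *
np.set_printoptions(precision=1,suppress=True)
plan((555.6,-299.7,24.7),4.2,1); print(sense()["force"])
c=cam("side"); save(c,"s8.png"); P=cloud(cam("top"))
b=blob(P,(465,292),70,45,80); print("pot",len(b),b.mean(0)); b=blob(P,(619,-296),80,50,80)
a=c["color"][290:390,230:350,::-1]; p=c["color"][170:250,200:320,::-1]
cv2.imwrite("pics/s8c.png",np.vstack([cv2.resize(a,(480,400)),cv2.resize(p,(480,320))])[:600])
E
```

```text
time_s: 15.02
eef_pos: [542.7, -300.6, 24.1]
ee_rot: [-0.0, 0.999, 0.037, 0.0]
force: [0.4, 0.7, -0.6]
grip_width: 0.43
grip_force: 40.8
time_s: 15.65
eef_pos: [555.0, -299.9, 24.3]
ee_rot: [-0.0, 0.999, 0.036, -0.0]
force: [-0.3, -0.0, -1.0]
grip_width: 0.431
grip_force: 40.8
t 15.65 pos [ 555.  -299.9   24.3] yaw 4.16 grip 0.4306823248005416 40.83067774772644 q [-0.7  0.8  1.4 -0.   1.   0.8]
[ 0.6 -0.2 -0.4] [-0.  0. -0.]
[-0.3 -0.  -1. ]
pot 263 [465.6 288.5  55.4]
```

View pics/s8c.png

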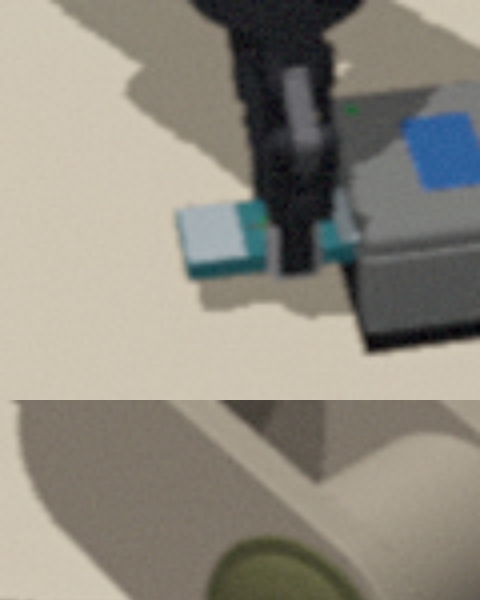

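The label end of the slide is inside the mouth at (345,235) and the slide is level. There is no contact force. The top-view depth still puts the pot on the pack, so I'm handing in.

```bash
python3 -c "
from rig import finish_job; print(finish_job())"
```

```text
the job is handed in; nothing more can be done
None
```

I handed the job in at about 16 s on the robot's clock, with no score returned: the pot stands on the lens-tissue pack, and the gripped slide is level with its notched label end about 22 mm inside the reader's mouth, with no contact force measured.

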